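Open the combination lock on the document box and hold it up

TASK

Turn the dial of the combination lock on the green document box, clicking from notch to notch, until its red pointer stands at the red mark; then pull the shackle out as far as it goes. Then lift the lock off the box and finish while holding it up in the gripper, at least 10 cm above the lid, still, dial up and roughly level, with its shackle still open; leave the other things on the box and table alone.

Things in the scene. Friction and masses are not known exactly. Their poses are not given: they have to be found in the camera images.
- strongbox: green steel document box fixed to the table, 266 x 366 x 90 tall (x, y, z); origin at the centre of its underside. On the lid, 90 above the origin: a nest for the lock centred at box (0, -40) and a fixed brass staple at box (22, 0)
- lid_top (a point): point on the lid's top surface at the nest's centre, under the lock. The nest: four cleats 8 tall, outside 73 x 69, 1.5 clearance round the lock, which keep the lock from turning or sliding
- staple (a point): top of the fixed brass staple, an arch 26 wide (x), 31 tall, 6 thick (y), over the lock's +x shackle leg, 6 to 12 from the case: it holds the lock down until the shackle is pulled out
- lock: loose black combination lock, 0.35 to 0.5 kg, lying dial up in the nest; case 64 (x) x 60 (y) x 34 tall; origin at the centre of its underside; +z out of the dial face, +y towards the shackle. 12 marks round the dial, 30 degrees apart, the broad red one on the +y side. With the shackle out it lifts straight up, held by the dial's grip bar or the 64 wide case
- dial (a joint): rad, 0 when the pointer is at the red mark, positive counter-clockwise from there seen from above; stops at -0.8 and 2.7. Starts between 0.9 and 2.3: turn it clockwise. Clicks into a notch every 0.524 rad (one is at 0), up to about 0.15 N m over a click; let go, it settles in the nearest notch. The shackle is free only within 0.1 rad of 0, and when out blocks the dial there
- dial_grip (a point): middle of the dial's grip bar, on the dial's axis, 54 above the lock's underside. Bar 12 thick, 40 long, 26 tall (41 to 67 above the underside), on a steel disc 48 across, top at 41. A red line on one half of the bar is the pointer: at dial 0 it points along the lock's +y. The point turns with the dial; its +y axis is where the pointer points
- shackle (a joint): how far the shackle is pulled out along the lock's +y, m: 0 shut, 0.030 fully out (stop). Stays where it is left; takes about 3 N to slide (plus 8 N per m/s) when the dial is at 0, otherwise blocked. The leg clears the staple at 0.020
- shackle_bar (a point): middle of the shackle's cross bar, round steel, 8 thick, parallel to the lock's x, straight for 28, 17 above the lid; shut, 80 from the lock's origin along +y, 50 from the case. Loop 36 wide inside; 34 free along y between bar and staple. Pinch it from above, one finger inside the loop, one outside, tips just over the lid
- stamp: wooden hand stamp, 36 wide, 68 tall, standing on the lid; a bystander; origin at the underside
- tape: roll of yellow tape, 68 outer, 22 tall, lying on the lid; a bystander; origin at the underside
- stapler: blue stapler, 150 x 36 x 57 tall, on the table; a bystander; origin at the underside
- whetstone: grey stone, 170 x 55 x 28 tall, on the table; a bystander; origin at the underside
- bowl: black bowl, 124 across, 70 tall, on the table; a bystander; origin at the underside
- gluejar: white jar with red cap, 64 across, 90 tall, on the table; a bystander; origin at the underside
- mallet: hammer lying on the table, 260 long and 26 tall, head 90 wide; a bystander; origin at the underside
Mind the look-alikes: they are no part of the job. Leave any blue, orange or purple look-alike of the lock alone.

How it is judged:
By the outcome, as a careful person would: the job done as asked, in the order asked, and still so for the second after the job is handed in, while the arm keeps its last pose, push and grip.
It also fails if it takes over 70 s, if anything falls off the work surface, if the arm or the gripper's body presses on something with over 40 N, if the wrist force passes 120 N, or if a joint passes its speed limit or range.

ROBOT

A 7-joint arm with a two-finger parallel gripper is mounted at the origin on the work surface. World frame = base frame: x ahead of the robot, y to its left, z up, the work surface at z = 0. Lengths are in mm, angles in rad, forces in N, time in s.
With the tool pointing down it reaches from about 400 to 900 mm from the base axis. Payload 5.5 kg.
Tool frame: the origin (TCP) lies midway between the tips of the shut fingers; the grasp point (between the pads) lies 19 mm behind it; z points along the fingers, y is the direction in which the jaws open and shut (so a half turn about z gives the same grasp; the last joint's range is limited). The gripper opens to 85 mm and grips with 20 to 120 N. Pads are 22 mm wide; open, the fingers measure 114 mm over their backs; the gripper's body (76 mm by 85 mm) begins 54 mm behind the grasp point. The pads swing forward as they close: fully open they stand 13 mm farther back than shut.
Start: joints at [-0.94, 0.501, -0.427, 1.55, 0.221, 1.138, -0.21], TCP at [233.679, 606.542, 231.31] pointing down, gripper open.
Joint ranges: [-2.88, 2.88], [-0.31, 2.03], [-1.54, 1.56], [0.2, 2.42], [-1.41, 4.55], [0.19, 2.02], [-2.57, 2.57]. Speed limits (rad/s): [2.57, 2.57, 3.14, 3.14, 3.14, 3.14, 3.14].

INTERFACE

Orientations are given as a unit quaternion [w, x, y, z].
In Python, from cell import status, eyes, job gives the robot as it stands.
- The arm moves only by the tool send_rows, never from a script. Its argument "deltas" is a list of rows, each a list of 7 numbers: the closure, from -1 (fully open) to 1 (shut), so that 0 is half open, then the shift along the tool's x, y, z in mm, then the turn, a rotation vector about the tool's x, y, z in degrees. In form: [[gripper, dx, dy, dz, ax, ay, az], ...]. A call has 1 to 10 rows; each row is the pose to reach, as a shift and turn from the pose commanded when the call began, along the tool's axes at that moment; what a row does not reach only later rows make up. A row lasts 1/10 s, in which the tool goes at most 50 mm and 8.59 degrees, less where a joint would pass 70% of its speed; a pose out of reach is approached as far as the arm can. A call with a gripper value outside its range is refused whole. The fingers move at their own pace and stop on an object; "force" is the grip in N (left out, the last holds). Time passes only in rows, so rows that repeat a pose let the fingers close. It gives the time, the measured TCP pose, the force and the opening at its end, in the units of the state.
- status.get_state(): the state, without advancing time (a new reading comes with each control period).
- eyes.get_image(name): name is "side" or "top"; returns a dict with "img" (384x512x3 uint8, red, green, blue), "z_map" (384x512 float32, mm along the optical axis (not along the pixel's ray), 0 where there is no reading), "mtx" (3x3 intrinsics, pixels), "view" (4x4, takes a point from world to camera coordinates). Camera axes: x right, y down, z forward; pixel columns grow to the right and rows downward; lengths in mm; the calibration is good to about 2 mm. A picture is of the moment at which its call begins.
- job.finish_job(): hands the job in, once; it reports no verdict.
The state is a dict: "t": time; "joint_pos": joint angles; "joint_vel": joint speeds; "tau": joint torques, N m; "position": TCP position; "tool_rot": TCP orientation; "ft_force": force on the tool from outside, world axes, zero at the start; "wrist_torque": the same for the moment, N m; "width": finger opening in mm.
Only numpy, scipy, OpenCV 4.12 (cv2) and the standard library are available. Lean on these libraries where they do the work, as an engineer would, in place of code of your own. Each camera call takes 0.05 s, during which the arm holds its last target. There are 200 camera calls.

## Working session

There is one attempt and no reset: what is moved stays moved. The work goes in short steps, Python scripts to look and compute and a tool call to move; the robot and the scene stay as the last step left them, time stands still between calls to the robot, and variables do not carry over. Pictures are saved under pics/ and viewed, about 8 in all and at most 12, crops included, and the job is handed in when it is done.

Besides the shell and the picture viewer there is one more tool, called after "Request:" in YAML: its name, and indented under it one key for each argument. send_rows: Moves the arm, as the interface text tells. Its arguments: {"type":"object","properties":{"deltas":{"type":"array"},"force":{"type":"number"}},"required":["deltas"]}

```bash
mkdir -p pics; cat > h.py <<'E'
import numpy as np, cv2
from cell import status, eyes, job
from scipy.spatial.transform import Rotation as R
def snap(n):
    d=eyes.get_image(n); np.savez(f'{n}.npz',**d); return d
def save(img,p): cv2.imwrite('pics/'+p,cv2.cvtColor(img,cv2.COLOR_RGB2BGR))
def pts(d):
    z=d['z_map'].astype(float);v,u=np.indices(z.shape);K=d['mtx']
    c=np.stack([(u-K[0,2])/K[0,0]*z,(v-K[1,2])/K[1,1]*z,z],-1)
    V=d['view'];return (c-V[:3,3])@V[:3,:3]
def ray(d,u,v,h):
    K=d['mtx'];V=d['view'];o=-V[:3,:3].T@V[:3,3]
    r=V[:3,:3].T@np.linalg.inv(K)@np.array([u,v,1.]);return o+r*(h-o[2])/r[2]
def proj(d,p):
    c=d['view'][:3,:3]@np.asarray(p,float)+d['view'][:3,3];q=d['mtx']@c;return q[:2]/q[2]
E
python3 - <<'E'
from h import *
a=snap('top');b=snap('side')
save(a['img'],'top0.png');save(b['img'],'side0.png')
s=status.get_state();print({k:np.round(v,3) for k,v in s.items()})
for d in(a,b):
    V=d['view'];print(-V[:3,:3].T@V[:3,3],d['mtx'][0,0])
    print(V[:3,:3].round(2))
E
```

```text
{'t': np.float64(0.1), 'joint_pos': array([-0.94 ,  0.502, -0.427,  1.551,  0.221,  1.138, -0.21 ]), 'joint_vel': array([ 0.   , -0.001, -0.001, -0.003,  0.001,  0.   , -0.   ]), 'tau': array([-1.2000e-02, -5.7081e+01, -5.8390e+00, -2.8175e+01,  1.0000e-02,
        6.0000e-03, -0.0000e+00]), 'position': array([233.52 , 605.946, 230.374]), 'tool_rot': array([-0.   ,  0.183,  0.983, -0.001]), 'ft_force': array([-0.553, -0.153, -0.193]), 'wrist_torque': array([-0.035, -0.032, -0.037]), 'width': np.float64(85.195)}
[ 402.40264987   -8.72617877 1264.51490402] 346.5331742363124
[[ 0.01 -1.    0.02]
 [-0.99 -0.01 -0.12]
 [ 0.12 -0.02 -0.99]]
[  25.05108272 -795.89243519 1086.06946678] 462.0596602549164
[[ 0.82 -0.57 -0.02]
 [-0.42 -0.58 -0.7 ]
 [ 0.39  0.59 -0.71]]
```

View pics/top0.png

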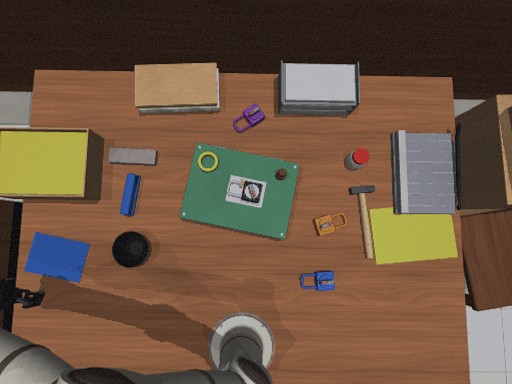

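View pics/side0.png

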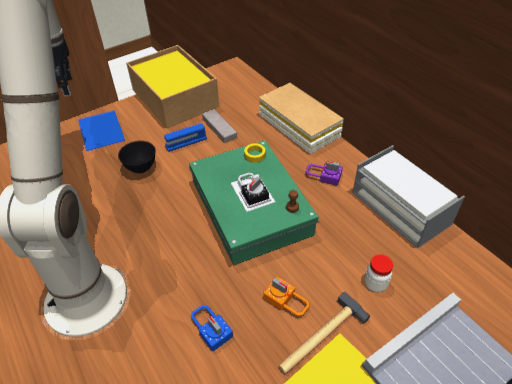

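Top view: green box centred near (240,192), lock about (252,191) with the shackle to the left (world +y), tape (208,162), stamp (281,174). Now I'll fit the box and zoom in on the lock.

```bash
python3 - <<'E'
from h import *
a=dict(np.load('top.npz'));b=dict(np.load('side.npz'))
P=pts(a);hsv=cv2.cvtColor(a['img'],cv2.COLOR_RGB2HSV)
g=((hsv[...,0]>60)&(hsv[...,0]<90)&(hsv[...,1]>80)&(P[...,2]>80)).astype(np.uint8)
c=max(cv2.findContours(g,0,2)[0],key=cv2.contourArea)
w=np.array([ray(a,*q[0],90)[:2] for q in c],np.float32)
r=cv2.minAreaRect(w);print(r, 'lidz',np.median(P[g>0][:,2]))
box=cv2.boxPoints(r);e=[box[1]-box[0],box[2]-box[1]]
y=max(e,key=np.linalg.norm);y=y/np.linalg.norm(y); y=y*np.sign(y[1]);x=np.array([y[1],-y[0]])
o=np.array(r[0]);print('yaw',np.degrees(np.arctan2(x[1],x[0])),'center',o)
L=o-40*y;print('lock',L,'staple',o+22*x,'bar',L+80*y)
np.savez('pose.npz',o=o,x=x,y=y)
ims=[]
for d in(a,b):
    u,v=proj(d,[*(L+30*y),110]).astype(int);s=32
    ims.append(cv2.resize(d['img'][v-s:v+s,u-s:u+s],(400,400),interpolation=cv2.INTER_CUBIC));print(u,v)
save(np.hstack(ims),'c0.png')
for n,q in dict(lock=[*L,67],grip=[*L,157],bar=[*(L+80*y),107],staple=[*(o+22*x),121]).items(): print(n,proj(a,q).round(1),proj(b,q).round(1))
E
```

```text
((538.0072631835938, 12.448196411132812), (362.51385498046875, 262.075439453125), 78.86381530761719) lidz 90.43261512335457
yaw -11.136187 center [538.00726318  12.44819641]
lock [530.28159571 -26.79863739] staple [559.59302139   8.19907951] bar [545.73293066  51.69503021]
242 189
249 184
lock [251.2 193.2] [254.  201.6]
grip [251.7 190.2] [253.4 180.3]
bar [228.1 187. ] [243.2 174.8]
staple [241.1 182.6] [255.1 177.9]
```

View pics/c0.png

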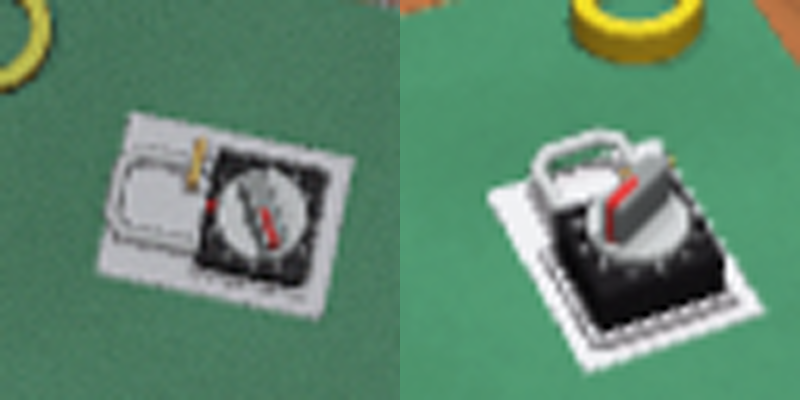

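Right crop: bar pointer is about 120° counter-clockwise of the red mark (pointer towards the robot and slightly right). Refine the grip centre and bar direction by depth.

```bash
python3 - <<'E'
from h import *
q=np.load('pose.npz');o,x,y=q['o'],q['x'],q['y'];L=o-40*y
for n in('top','side'):
    d=dict(np.load(n+'.npz'));P=pts(d);D=P[...,:2]-L;bx=D@x;by=D@y;z=P[...,2]
    near=np.hypot(bx,by)<34
    for nm,m in dict(bar=near&(z>148)&(z<165),disc=near&(z>127)&(z<137),casetop=(abs(bx)<45)&(abs(by)<42)&(z>118)&(z<128)).items():
        p=P[m];print(n,nm,m.sum(),p.mean(0).round(1),'lock frame extents',bx[m].min().round(),bx[m].max().round(),by[m].min().round(),by[m].max().round())
    hsv=cv2.cvtColor(d['img'],cv2.COLOR_RGB2HSV)
    red=near&((hsv[...,0]<8)|(hsv[...,0]>172))&(hsv[...,1]>130)&(hsv[...,2]>100)
    v,u=np.nonzero(red)
    for a,b in zip(u,v):
        h=z[b,a]; w=ray(d,a,b,157)[:2]-L;print(a,b,round(h),(w@x).round(1),(w@y).round(1),end=' | ')
    print()
    st=(hsv[...,0]>0)&(z>110)&(abs(bx-22)<16)&(abs(by-40)<10); print('staple',P[st].mean(0) if st.any() else '', st.sum())
    sh=(z>103)&(z<118)&(abs(bx)<12)&(abs(by-80)<12);print('bar',P[sh].mean(0), by[sh].mean(), sh.sum())
    tp=(z>140)&(np.hypot(bx,by)>60)&(np.hypot(bx,by)<160)&(z<165);print('stamp',P[tp].mean(0),bx[tp].mean(),by[tp].mean(),tp.sum())
E
```

```text
top bar 47 [531.4 -27.2 157.4] lock frame extents -17.0 19.0 -14.0 12.0
top disc 118 [531.4 -25.9 131.1] lock frame extents -25.0 30.0 -29.0 26.0
top casetop 192 [532.  -25.7 123.8] lock frame extents -30.0 34.0 -30.0 42.0
243 189 126 -1.9 28.1 | 252 191 158 -2.3 -1.6 | 252 192 160 -5.4 -2.2 | 252 193 156 -8.6 -2.9 | 253 193 161 -7.9 -6.1 | 253 194 159 -11.1 -6.7 | 253 195 159 -14.3 -7.4 | 
staple [560.66820046   8.48040494 116.93252757] 22
bar [545.19946663  51.68560843 110.55043753] 79.8877155651544 16
stamp [ 592.14810964 -125.32443926  153.56859396] 79.73105830567049 -84.72164042126242 53
side bar 62 [530.  -31.5 155.8] lock frame extents -18.0 20.0 -17.0 11.0
side disc 109 [528.8 -35.9 131.3] lock frame extents -30.0 29.0 -29.0 20.0
side casetop 186 [526.1 -38.  123.6] lock frame extents -31.0 36.0 -34.0 38.0
253 181 156 -2.1 -2.2 | 254 181 158 0.5 -3.3 | 252 182 156 -6.2 -4.6 | 253 182 156 -3.6 -5.8 | 251 183 156 -10.3 -7.1 | 252 183 161 -7.8 -8.3 | 250 184 156 -14.4 -9.5 | 251 184 156 -11.9 -10.7 | 250 185 157 -16.0 -13.1 | 250 186 154 -17.5 -16.7 | 250 187 146 -19.0 -20.3 | 250 188 139 -20.5 -23.8 | 250 189 138 -22.0 -27.4 | 
staple [560.69771106   5.78318522 119.53108639] 7
bar [545.78914106  48.95337051 110.34266413] 77.32081412843476 19
stamp [ 590.30422707 -131.20183423  152.22998414] 79.05706446300108 -90.84449953167662 78
```

```bash
cat >> h.py <<'E'
def go(tgt,ang):
    "shift (tool axes) and turn to reach tgt, tool down, jaw axis (tool y) at world angle ang deg"
    s=status.get_state();T=R.from_quat(np.roll(s['tool_rot'],-1));a=np.radians(ang)
    yv=np.array([np.cos(a),np.sin(a),0]);zv=np.array([0,0,-1.]);G=R.from_matrix(np.stack([np.cross(yv,zv),yv,zv],1))
    yy=T.as_matrix()[:,1];print('t',s['t'],'pos',s['position'].round(1),'jaw',np.degrees(np.arctan2(yy[1],yy[0])).round(1),'q',s['joint_pos'].round(2),'F',s['ft_force'].round(1),'w',s['width'].round(1))
    print('shift',T.inv().apply(np.array(tgt)-s['position']).round(1),'turn',np.degrees((T.inv()*G).as_rotvec()).round(1))
E
python3 -c "
from h import *
go([531,-27.5,235],108.9)"
```

```text
Traceback (most recent call last):
  File "h.py", line 20, in go
    yy=T.as_matrix()[:,1];print('t',s['t'],'pos',s['position'].round(1),'jaw',np.degrees(np.arctan2(yy[1],yy[0])).round(1),'q',s['joint_pos'].round(2),'F',s['ft_force'].round(1),'w',s['width'].round(1))
                                                                                                                                                                                      ^^^^^^^^^^^^^^^^
AttributeError: 'float' object has no attribute 'round'
```

```bash
sed -i "s/s\['width'\].round(1)/round(float(s['width']),1)/" h.py
python3 -c "
from h import *
go([531,-27.5,235],108.9)"
```

```text
t 0.1 pos [233.5 605.9 230.4] jaw 68.9 q [-0.94  0.5  -0.43  1.55  0.22  1.14 -0.21] F [-0.6 -0.2 -0.2] w 85.2
shift [-505.3 -484.2   -3.8] turn [ -0.1  -0.  -40. ]
```

Request:
send_rows:
  deltas:
    - [-1, -20, -19, -5, 0, 0, -2]
    - [-1, -45, -43, -5, 0, 0, -4]
    - [-1, -70, -67, -5, 0, 0, -6]
    - [-1, -95, -91, -5, 0, 0, -8]
    - [-1, -120, -115, -5, 0, 0, -10]
    - [-1, -145, -139, -5, 0, 0, -12]
    - [-1, -170, -163, -5, 0, 0, -14]
    - [-1, -195, -187, -5, 0, 0, -16]
    - [-1, -220, -211, -5, 0, 0, -18]
    - [-1, -245, -235, -5, 0, 0, -20]
  force: 40

```text
t: 1.1
position: [378.0, 297.6, 236.1]
tool_rot: [-0.0, 0.009, 1.0, -0.0]
ft_force: [-0.0, -0.8, 1.1]
width: 85.2
```

```bash
python3 -c "
from h import *
go([531,-27.5,235],108.9)"
```

```text
t 1.1 pos [378.  297.6 236.1] jaw 89.0 q [-0.36  0.18 -0.4   1.96  0.08  1.02  0.75] F [-0.  -0.8  1.1] w 85.2
shift [-158.6 -322.4    1.1] turn [ -0.   -0.  -19.9]
```

Request:
send_rows:
  deltas:
    - [-1, -17, -34, 0, 0, 0, -2]
    - [-1, -34, -68, 0, 0, 0, -4]
    - [-1, -51, -102, 0, 0, 0, -6]
    - [-1, -68, -136, 0, 0, 0, -8]
    - [-1, -85, -170, 0, 0, 0, -10]
    - [-1, -102, -204, 0, 0, 0, -12]
    - [-1, -119, -240, 0, 0, 0, -14]
    - [-0.6, -136, -276, 0, 0, 0, -16]
    - [-0.4, -150, -305, 0, 0, 0, -18]
    - [-0.3, -158, -322, 0, 0, 0, -20]

```text
t: 2.1
position: [530.2, -29.2, 235.8]
tool_rot: [-0.0, -0.163, 0.987, -0.0]
ft_force: [-0.1, -0.1, 0.1]
width: 55.6
```

Request:
send_rows:
  deltas:
    - [-0.3, 0, 0, 0, 0, 0, 0]
    - [-0.3, 0, 0, 0, 0, 0, 0]
    - [-0.3, 0, 0, 0, 0, 0, 0]
    - [-0.3, 0, 0, 0, 0, 0, 0]

```text
t: 2.5
position: [529.3, -24.1, 236.3]
tool_rot: [-0.0, -0.165, 0.986, 0.0]
ft_force: [0.0, 0.9, 0.6]
width: 55.4
```

```bash
python3 -c "
from h import *
go([531,-27.5,137],108.9)
a=snap('top');b=snap('side')
ims=[]
for d in(a,b):
    u,v=proj(d,[531,-27.5,170]).astype(int);s=40
    ims.append(cv2.resize(d['img'][v-s:v+s,u-s:u+s],(400,400),interpolation=cv2.INTER_CUBIC))
save(np.hstack(ims),'c1.png')
"
```

```text
t 2.5 pos [529.3 -24.1 236.3] jaw 109.0 q [ 0.14  0.26 -0.17  1.85  0.05  1.04  1.85] F [0.  0.9 0.6] w 55.4
shift [-0.5 -3.8 99.3] turn [ 0.  -0.   0.1]
```

View pics/c1.png

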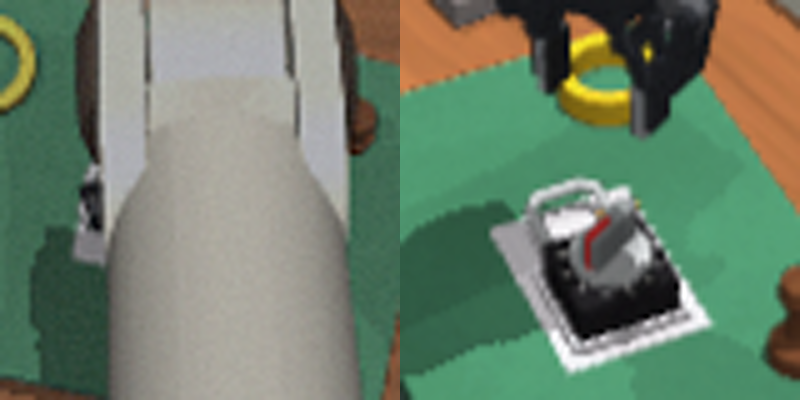

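The side crop shows the gripper straddling above the dial at (600,240), jaws across the bar. Descend.

Request:
send_rows:
  deltas:
    - [-0.3, 0, -2, 15, 0, 0, 0]
    - [-0.3, 0, -3, 35, 0, 0, 0]
    - [-0.3, 0, -4, 55, 0, 0, 0]
    - [-0.3, 0, -4, 75, 0, 0, 0]
    - [-0.3, 0, -4, 90, 0, 0, 0]
    - [-0.3, 0, -4, 100, 0, 0, 0]
    - [-0.3, 0, -4, 100, 0, 0, 0]
    - [-0.3, 0, -4, 100, 0, 0, 0]

```text
t: 3.4
position: [531.4, -29.2, 136.7]
tool_rot: [0.0, -0.165, 0.986, -0.0]
ft_force: [-0.6, 1.0, 0.4]
width: 55.4
```

```bash
python3 -c "
from h import *
go([531,-27.5,136],108.9)
b=snap('side')
u,v=proj(b,[531,-27.5,140]).astype(int);s=40
save(cv2.resize(b['img'][v-s:v+s,u-s:u+s],(480,480),interpolation=cv2.INTER_CUBIC),'c2.png')
"
```

```text
t 3.4 pos [531.4 -29.2 136.7] jaw 109.0 q [ 0.14  0.38 -0.16  1.94  0.08  0.83  1.83] F [-0.6  1.   0.4] w 55.4
shift [-0.2  1.8  0.7] turn [-0.   0.   0.1]
```

View pics/c2.png

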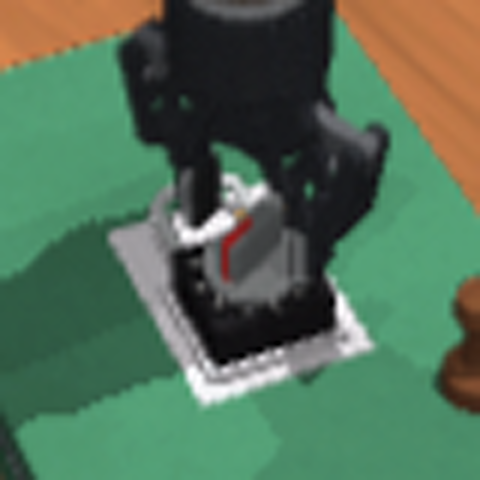

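Jaws straddle the bar (250,250), fingers clear of case. Close.

Request:
send_rows:
  deltas:
    - [0.3, 0, 1, 0, 0, 0, 0]
    - [1, 0, 1, 0, 0, 0, 0]
    - [1, 0, 1, 0, 0, 0, 0]
    - [1, 0, 1, 0, 0, 0, 0]
    - [1, 0, 1, 0, 0, 0, 0]
    - [1, 0, 1, 0, 0, 0, 0]
    - [1, 0, 1, 0, 0, 0, 0]
    - [1, 0, 1, 0, 0, 0, 0]
  force: 50

```text
t: 4.25
position: [531.0, -28.4, 136.9]
tool_rot: [0.0, -0.165, 0.986, 0.0]
ft_force: [-0.4, 0.8, 5.5]
width: 11.1
```

```bash
python3 -c "
from h import *
go([531,-27.5,136],108.9)"
```

```text
t 4.25 pos [531.  -28.4 136.9] jaw 108.9 q [ 0.14  0.38 -0.16  1.94  0.08  0.83  1.83] F [-0.4  0.8  5.5] w 11.1
shift [-0.2  0.8  0.9] turn [-0.  0.  0.]
```

Request:
send_rows:
  deltas:
    - [1, 0, 0, 0, 0, 0, 6]
    - [1, 0, 0, 0, 0, 0, 12]
    - [1, 0, 0, 0, 0, 0, 18]
    - [1, 0, 0, 0, 0, 0, 24]
    - [1, 0, 0, 0, 0, 0, 30]
    - [1, 0, 0, 0, 0, 0, 36]
    - [1, 0, 0, 0, 0, 0, 42]
    - [1, 0, 0, 0, 0, 0, 48]
    - [1, 0, 0, 0, 0, 0, 54]
    - [1, 0, 0, 0, 0, 0, 60]

```text
t: 5.25
position: [531.1, -28.5, 136.9]
tool_rot: [0.0, 0.353, 0.936, 0.0]
ft_force: [-1.0, 0.2, 5.8]
width: 10.7
```

```bash
python3 -c "
from h import *
go([531,-28,136.5],-11.1);print(status.get_state()['wrist_torque'])"
```

```text
t 5.25 pos [531.1 -28.5 136.9] jaw 48.7 q [-0.04  0.38  0.06  1.94 -0.03  0.82  0.88] F [-1.   0.2  5.8] w 10.7
shift [0.4 0.2 0.4] turn [ 0.1  0.  59.8]
[ 0.13836253  0.26657764 -0.01075197]
```

Request:
send_rows:
  deltas:
    - [1, 0, 0, 0, 0, 0, 6]
    - [1, 0, 0, 0, 0, 0, 12]
    - [1, 0, 0, 0, 0, 0, 18]
    - [1, 0, 0, 0, 0, 0, 24]
    - [1, 0, 0, 0, 0, 0, 30]
    - [1, 0, 0, 0, 0, 0, 36]
    - [1, 0, 0, 0, 0, 0, 42]
    - [1, 0, 0, 0, 0, 0, 48]
    - [1, 0, 0, 0, 0, 0, 54]
    - [1, 0, 0, 0, 0, 0, 60]

```text
t: 6.25
position: [531.0, -28.4, 136.9]
tool_rot: [0.0, 0.773, 0.634, 0.0]
ft_force: [-1.5, 1.0, 5.1]
width: 11.2
```

Request:
send_rows:
  deltas:
    - [1, 0, 0, 0, 0, 0, 0]
    - [1, 0, 0, 0, 0, 0, 0]

```text
t: 6.45
position: [531.0, -28.5, 136.9]
tool_rot: [0.0, 0.772, 0.636, 0.0]
ft_force: [-2.3, 1.2, 5.6]
width: 10.8
```

```bash
python3 -c "
from h import *
go([531,-28,136.5],-11.1);print(status.get_state()['wrist_torque'])
b=snap('side')
u,v=proj(b,[531,-27.5,140]).astype(int);s=30
save(cv2.resize(b['img'][v-s:v+s,u-s:u+s],(480,480),interpolation=cv2.INTER_CUBIC),'c3.png')
"
```

```text
t 6.45 pos [531.  -28.5 136.9] jaw -11.1 q [-0.23  0.39  0.28  1.95 -0.14  0.82 -0.06] F [-2.3  1.2  5.6] w 10.8
shift [ 0.4 -0.1  0.4] turn [ 0. -0.  0.]
[ 0.11704099  0.40995065 -0.13789833]
```

View pics/c3.png

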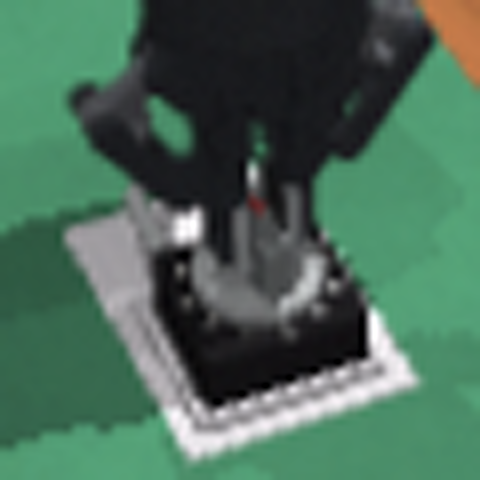

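Red pointer end is now at the far (mark) side (255,205). Release and check what notch it settles in.

Request:
send_rows:
  deltas:
    - [0.2, 0, 0, 0, 0, 0, 0]
    - [-0.2, 0, 0, 0, 0, 0, 0]
    - [-0.3, 0, 0, 0, 0, 0, 0]
    - [-0.3, 0, 0, -20, 0, 0, 0]
    - [-0.3, 0, 0, -50, 0, 0, 0]
    - [-0.3, 0, 0, -80, 0, 0, 0]
    - [-0.3, 0, 0, -100, 0, 0, 0]
    - [-0.3, 0, 0, -105, 0, 0, 0]
    - [-0.3, 0, 0, -105, 0, 0, 0]

```text
t: 7.4
position: [531.0, -28.5, 241.6]
tool_rot: [0.0, 0.772, 0.636, 0.001]
ft_force: [0.1, 0.7, 0.1]
width: 55.4
```

```bash
python3 -c "
from h import *
go([545.7,51.2,220],78.9)
b=snap('side')
u,v=proj(b,[531,-27.5,140]).astype(int);s=30
save(cv2.resize(b['img'][v-s:v+s,u-s:u+s],(480,480),interpolation=cv2.INTER_CUBIC),'c4.png')
P=pts(b);q=np.load('pose.npz');x,y=q['x'],q['y'];D=P[...,:2]-[531,-27.5];bx=D@x;by=D@y;z=P[...,2]
hsv=cv2.cvtColor(b['img'],cv2.COLOR_RGB2HSV)
red=(np.hypot(bx,by)<34)&((hsv[...,0]<8)|(hsv[...,0]>172))&(hsv[...,1]>110)&(hsv[...,2]>80)&(z<165)
for v,u in zip(*np.nonzero(red)): print(u,v,P[v,u,2].round(),bx[v,u].round(1),by[v,u].round(1))
m=(np.hypot(bx,by)<26)&(z>150)&(z<162);p=np.stack([bx[m],by[m]],1);print(p.mean(0),np.linalg.svd(p-p.mean(0))[2][0],m.sum())
m=(z>103)&(z<118)&(abs(bx)<12)&(abs(by-80)<12);print('bar',P[m].mean(0),m.sum())
"
```

```text
t 7.4 pos [531.  -28.5 241.6] jaw -11.1 q [-0.26  0.25  0.31  1.86 -0.09  1.04 -0.11] F [0.1 0.7 0.1] w 55.4
shift [81.1 -1.  21.6] turn [  0.1   0.  -90. ]
252 176 160.0 1.4 15.5
252 177 159.0 -0.0 12.1
253 177 155.0 4.1 14.7
253 178 157.0 1.9 9.5
254 178 156.0 4.9 9.4
253 179 157.0 0.3 5.8
254 179 159.0 2.1 2.8
255 179 159.0 4.7 1.6
254 180 160.0 -0.0 -2.2
255 180 159.0 3.0 -2.3
[ 0.71905412 -4.56272335] [-0.03862491 -0.99925378] 53
bar [545.34191097  48.40071337 109.84676749] 21
```

View pics/c4.png

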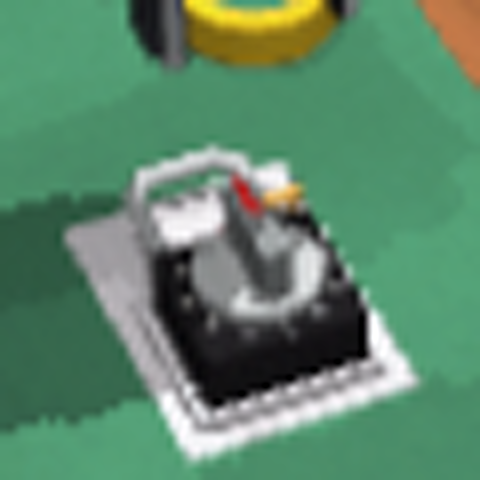

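Dial bar aligned with the lock's y, pointer towards the red mark/shackle (245,195): dial at 0. Now to the shackle.

Request:
send_rows:
  deltas:
    - [0.3, 8, 0, 0, 0, 0, -8]
    - [0.3, 16, 0, 0, 0, 0, -16]
    - [0.3, 24, 0, 0, 0, 0, -24]
    - [0.3, 32, 0, 0, 0, 0, -32]
    - [0.3, 40, 0, 0, 0, 0, -40]
    - [0.3, 48, 0, 0, 0, 0, -48]
    - [0.3, 56, 0, 0, 0, 0, -56]
    - [0.3, 64, 0, 0, 0, 0, -64]
    - [0.3, 72, 0, 0, 0, 0, -72]
    - [0.3, 80, 0, 0, 0, 0, -80]

```text
t: 8.45
position: [544.9, 50.2, 239.1]
tool_rot: [-0.002, 0.18, 0.984, -0.0]
ft_force: [0.8, -0.0, -0.3]
width: 29.7
```

Request:
send_rows:
  deltas:
    - [0.3, 0, 0, 0, 0, 0, -6]
    - [0.3, 0, 0, 10, 0, 0, -10]
    - [0.3, 0, 0, 30, 0, 0, -10]
    - [0.3, 0, 0, 60, 0, 0, -10]
    - [0.3, 0, 0, 80, 0, 0, -10]
    - [0.3, 0, 0, 80, 0, 0, -10]
    - [0.3, 0, 0, 80, 0, 0, -10]

```text
t: 9.15
position: [545.2, 49.8, 160.2]
tool_rot: [-0.001, 0.096, 0.995, -0.0]
ft_force: [0.6, 1.3, -0.4]
width: 30.1
```

```bash
python3 -c "
from h import *
go([546,50.8,96],78.9)
b=snap('side')
u,v=proj(b,[546,50,140]).astype(int);s=40
save(cv2.resize(b['img'][v-s:v+s,u-s:u+s],(480,480),interpolation=cv2.INTER_CUBIC),'c5.png')
"
```

```text
t 9.15 pos [545.2  49.8 160.2] jaw 78.9 q [-0.16  0.37  0.03  1.89 -0.01  0.89  1.25] F [ 0.6  1.3 -0.4] w 30.1
shift [-0.8  1.2 64.2] turn [-0.  -0.2  0. ]
```

View pics/c5.png

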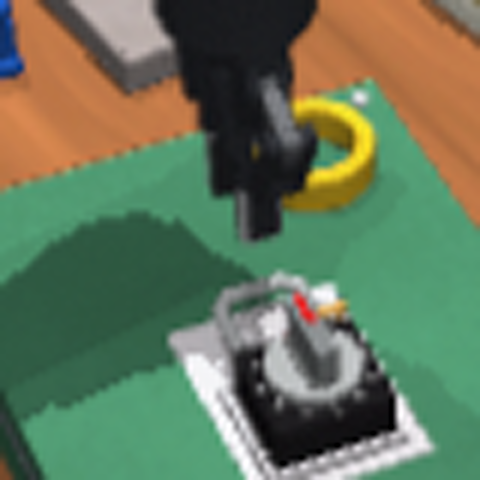

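Gripper is above the shackle cross bar (265,285), one finger each side. Descend.

Request:
send_rows:
  deltas:
    - [0.3, -1, 1, 10, 0, 0, 0]
    - [0.3, -1, 1, 25, 0, 0, 0]
    - [0.3, -1, 1, 40, 0, 0, 0]
    - [0.3, -1, 1, 52, 0, 0, 0]
    - [0.3, -1, 1, 60, 0, 0, 0]
    - [0.3, -1, 1, 64, 0, 0, 0]
    - [0.3, -1, 1, 64, 0, 0, 0]
    - [0.3, -1, 1, 64, 0, 0, 0]

```text
t: 10.0
position: [547.7, 50.8, 97.7]
tool_rot: [0.0, 0.096, 0.995, 0.0]
ft_force: [-0.3, -0.1, -0.1]
width: 30.1
```

```bash
python3 -c "
from h import *
go([546,50.8,96],78.9)
b=snap('side')
u,v=proj(b,[546,50,100]).astype(int);s=30
save(cv2.resize(b['img'][v-s:v+s,u-s:u+s],(480,480),interpolation=cv2.INTER_CUBIC),'c6.png')
"
```

```text
t 10.0 pos [547.7  50.8  97.7] jaw 78.9 q [-0.16  0.46  0.02  1.92 -0.02  0.76  1.25] F [-0.3 -0.1 -0.1] w 30.1
shift [ 1.7 -0.3  1.7] turn [0. 0. 0.]
```

View pics/c6.png

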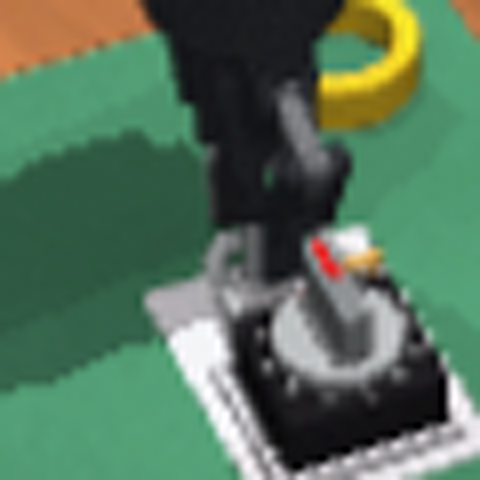

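Inner finger sits in the loop between bar and staple, forces zero. Close on the bar.

Request:
send_rows:
  deltas:
    - [0.6, 1, 0, 1, 0, 0, 0]
    - [1, 1, 0, 1, 0, 0, 0]
    - [1, 1, 0, 1, 0, 0, 0]
    - [1, 1, 0, 1, 0, 0, 0]
    - [1, 1, 0, 1, 0, 0, 0]
    - [1, 1, 0, 1, 0, 0, 0]
  force: 50

```text
t: 10.65
position: [546.2, 51.0, 96.4]
tool_rot: [-0.0, 0.097, 0.995, 0.0]
ft_force: [-2.3, -0.1, 2.7]
width: 5.6
```

```bash
python3 -c "
from h import *
go([546,50.8,96],78.9)"
```

```text
t 10.65 pos [546.2  51.   96.4] jaw 78.9 q [-0.16  0.46  0.02  1.93 -0.02  0.75  1.25] F [-2.3 -0.1  2.7] w 5.6
shift [ 0.1 -0.2  0.4] turn [ 0. -0.  0.]
```

Request:
send_rows:
  deltas:
    - [1, 0, 2, 0, 0, 0, 0]
    - [1, 0, 5, 0, 0, 0, 0]
    - [1, 0, 9, 0, 0, 0, 0]
    - [1, 0, 13, 0, 0, 0, 0]
    - [1, 0, 17, 0, 0, 0, 0]
    - [1, 0, 21, 0, 0, 0, 0]
    - [1, 0, 25, 0, 0, 0, 0]
    - [1, 0, 28, 0, 0, 0, 0]
    - [1, 0, 30, 0, 0, 0, 0]
    - [1, 0, 31, 0, 0, 0, 0]

```text
t: 11.65
position: [552.3, 81.7, 96.3]
tool_rot: [-0.0, 0.096, 0.995, 0.0]
ft_force: [-1.5, -4.5, 0.3]
width: 5.7
```

```bash
python3 -c "
from h import *
go([546,50.8,96],78.9)"
```

```text
t 11.65 pos [552.3  81.7  96.3] jaw 78.9 q [-0.21  0.48  0.02  1.9  -0.01  0.76  1.19] F [-1.5 -4.5  0.3] w 5.7
shift [  0.2 -31.5   0.3] turn [ 0. -0.  0.]
```

Request:
send_rows:
  deltas:
    - [1, 0, 1, 0, 0, 0, 0]
    - [1, 0, 2, 0, 0, 0, 0]
    - [1, 0, 3, 0, 0, 0, 0]
    - [1, 0, 3, 0, 0, 0, 0]

```text
t: 12.05
position: [552.1, 81.9, 95.9]
tool_rot: [-0.001, 0.097, 0.995, -0.001]
ft_force: [-3.1, -7.1, 0.3]
width: 5.8
```

```bash
python3 -c "
from h import *
go([546,50.8,96],78.9)
b=snap('side')
u,v=proj(b,[546,50,100]).astype(int);s=30
save(cv2.resize(b['img'][v-s:v+s,u-s:u+s],(480,480),interpolation=cv2.INTER_CUBIC),'c7.png')
"
```

```text
t 12.05 pos [552.1  81.9  95.9] jaw 78.8 q [-0.21  0.48  0.02  1.9  -0.01  0.76  1.19] F [-3.1 -7.1  0.3] w 5.8
shift [ -0.1 -31.7   0. ] turn [-0.2 -0.1 -0.1]
```

View pics/c7.png

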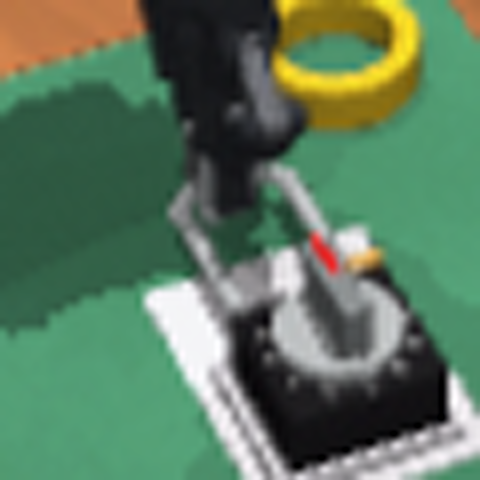

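The shackle is out against its stop (tool no longer advances, force rising). Release, rise, return to the dial bar with the jaw at -11.1°.

Request:
send_rows:
  deltas:
    - [0.6, 0, -1, 0, 0, 0, 0]
    - [0.3, 0, -1, 0, 0, 0, 0]
    - [0.3, 0, -1, 0, 0, 0, 0]
    - [0.3, 0, -1, -15, 0, 0, 0]
    - [0.3, 0, -1, -40, 0, 0, 0]
    - [0.3, 0, -1, -70, 0, 0, 0]
    - [0.1, 0, -1, -100, 0, 0, 0]
    - [-0.1, 0, -1, -125, 0, 0, 0]
    - [-0.3, 0, -1, -130, 0, 0, 0]
    - [-0.3, 0, -1, -130, 0, 0, 0]

```text
t: 13.1
position: [553.4, 84.1, 227.4]
tool_rot: [0.001, 0.096, 0.995, 0.001]
ft_force: [0.3, 0.2, 0.4]
width: 55.2
```

```bash
python3 -c "
from h import *
go([531,-28.5,225],-11.1)"
```

```text
t 13.1 pos [553.4  84.1 227.4] jaw 79.0 q [-0.22  0.31  0.02  1.8  -0.01  1.03  1.19] F [0.3 0.2 0.4] w 55.2
shift [   0.4 -114.8    2.2] turn [ 0.2  0.  90.1]
```

Request:
send_rows:
  deltas:
    - [-0.3, 0, -10, 0, 0, 0, 8]
    - [-0.3, 0, -22, 0, 0, 0, 16]
    - [-0.3, 0, -34, 0, 0, 0, 24]
    - [-0.3, 0, -46, 0, 0, 0, 32]
    - [-0.3, 0, -58, 0, 0, 0, 40]
    - [-0.3, 0, -70, 0, 0, 0, 48]
    - [-0.3, 0, -82, 0, 0, 0, 56]
    - [-0.3, 0, -94, 0, 0, 0, 64]
    - [-0.3, 0, -106, 0, 0, 0, 72]
    - [-0.3, 0, -115, 0, 0, 0, 80]

```text
t: 14.1
position: [529.3, -30.2, 224.5]
tool_rot: [-0.001, 0.716, 0.698, -0.001]
ft_force: [-0.5, 0.2, -0.1]
width: 55.3
```

Request:
send_rows:
  deltas:
    - [-0.3, 0, 0, 0, 0, 0, 6]
    - [-0.3, 0, 0, 0, 0, 0, 10]
    - [-0.3, 0, 0, 0, 0, 0, 10]
    - [-0.3, 0, 0, 0, 0, 0, 10]

```text
t: 14.5
position: [529.9, -29.2, 225.1]
tool_rot: [-0.001, 0.771, 0.637, -0.001]
ft_force: [-0.5, -1.0, -0.1]
width: 55.6
```

```bash
python3 -c "
from h import *
go([531,-28.5,136],-11.1)
b=snap('side')
u,v=proj(b,[546,50,100]).astype(int);s=30
save(cv2.resize(b['img'][v-s:v+s,u-s:u+s],(480,480),interpolation=cv2.INTER_CUBIC),'c8.png')"
```

```text
t 14.5 pos [529.9 -29.2 225.1] jaw -10.9 q [-0.28  0.27  0.33  1.88 -0.1   1.01 -0.09] F [-0.5 -1.  -0.1] w 55.6
shift [ 1.   1.1 89.1] turn [-0.1  0.   0.2]
```

View pics/c8.png

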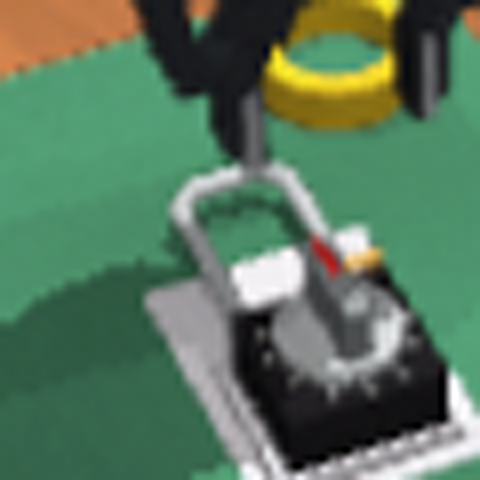

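The shackle stays fully out (bar at (240,170)), leg clear of the staple. Descend on the dial bar and grip.

Request:
send_rows:
  deltas:
    - [-0.3, 1, 1, 15, 0, 0, 0]
    - [-0.3, 1, 1, 35, 0, 0, 0]
    - [-0.3, 1, 1, 55, 0, 0, 0]
    - [-0.3, 1, 1, 75, 0, 0, 0]
    - [-0.3, 1, 1, 87, 0, 0, 0]
    - [-0.3, 1, 1, 89, 0, 0, 0]
    - [-0.3, 1, 1, 89, 0, 0, 0]
    - [-0.3, 1, 1, 89, 0, 0, 0]

```text
t: 15.35
position: [532.5, -28.8, 138.1]
tool_rot: [0.0, 0.772, 0.636, 0.001]
ft_force: [-0.4, 0.2, 0.0]
width: 55.8
```

Request:
send_rows:
  deltas:
    - [0.3, 0, 0, 0, 0, 0, 0]
    - [1, 0, 0, 0, 0, 0, 0]
    - [1, 0, 0, 0, 0, 0, 0]
    - [1, 0, 0, 0, 0, 0, 0]
    - [1, 0, 0, 0, 0, 0, 0]
    - [1, 0, 0, 0, 0, 0, 0]
    - [1, 0, 0, 0, 0, 0, 0]
    - [1, 0, 0, 0, 0, 0, 0]
  force: 80

```text
t: 16.15
position: [532.0, -28.7, 138.0]
tool_rot: [0.0, 0.772, 0.636, 0.0]
ft_force: [-2.0, 0.9, 5.3]
width: 10.0
```

```bash
python3 -c "
from h import *
go([531,-28.5,136],-11.1)"
```

```text
t 16.15 pos [532.  -28.7 138. ] jaw -11.1 q [-0.25  0.39  0.31  1.95 -0.16  0.83 -0.05] F [-2.   0.9  5.3] w 10.0
shift [-0. -1.  2.] turn [ 0. -0.  0.]
```

Request:
send_rows:
  deltas:
    - [1, 0, 0, -2, 0, 0, 0]
    - [1, 0, 0, -5, 0, 0, 0]
    - [1, 0, 0, -9, 0, 0, 0]
    - [1, 0, 0, -13, 0, 0, 0]
    - [1, 0, 0, -17, 0, 0, 0]
    - [1, 0, 0, -21, 0, 0, 0]
    - [1, 0, 0, -26, 0, 0, 0]
    - [1, 0, 0, -30, 0, 0, 0]
    - [1, 0, 0, -35, 0, 0, 0]
    - [1, 0, 0, -40, 0, 0, 0]

```text
t: 17.15
position: [531.7, -28.7, 177.7]
tool_rot: [-0.0, 0.772, 0.636, -0.0]
ft_force: [0.3, -0.2, -4.4]
width: 10.1
```

```bash
python3 -c "
from h import *
go([532,-28.7,290],-11.1)
b=snap('side')
u,v=proj(b,[540,10,130]).astype(int);s=36
save(cv2.resize(b['img'][v-s:v+s,u-s:u+s],(480,480),interpolation=cv2.INTER_CUBIC),'c9.png')"
```

```text
t 17.15 pos [531.7 -28.7 177.7] jaw -11.1 q [-0.26  0.33  0.32  1.92 -0.13  0.91 -0.07] F [ 0.3 -0.2 -4.4] w 10.1
shift [ 1.000e-01  3.000e-01 -1.123e+02] turn [-0. -0.  0.]
```

View pics/c9.png

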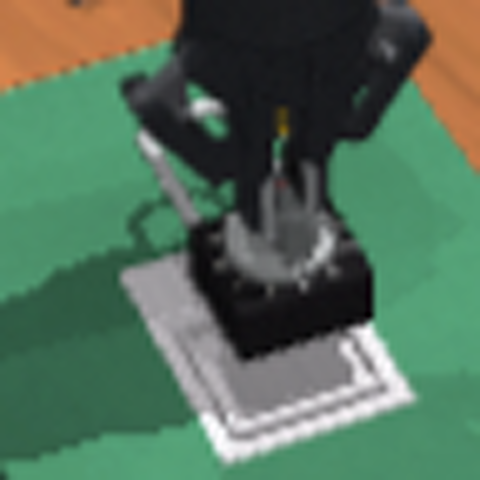

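The lock is out of the nest, level, weight 4.4 N. Lift on by 110 mm and hold.

Request:
send_rows:
  deltas:
    - [1, 0, 0, -5, 0, 0, 0]
    - [1, 0, 0, -15, 0, 0, 0]
    - [1, 0, 0, -28, 0, 0, 0]
    - [1, 0, 0, -42, 0, 0, 0]
    - [1, 0, 0, -56, 0, 0, 0]
    - [1, 0, 0, -70, 0, 0, 0]
    - [1, 0, 0, -84, 0, 0, 0]
    - [1, 0, 0, -96, 0, 0, 0]
    - [1, 0, 0, -105, 0, 0, 0]
    - [1, 0, 0, -110, 0, 0, 0]

```text
t: 18.2
position: [532.0, -28.8, 288.4]
tool_rot: [0.0, 0.772, 0.636, 0.0]
ft_force: [1.0, -0.1, -4.1]
width: 10.2
```

Request:
send_rows:
  deltas:
    - [1, 0, 0, 0, 0, 0, 0]
    - [1, 0, 0, 0, 0, 0, 0]
    - [1, 0, 0, 0, 0, 0, 0]
    - [1, 0, 0, 0, 0, 0, 0]
    - [1, 0, 0, 0, 0, 0, 0]
    - [1, 0, 0, 0, 0, 0, 0]
    - [1, 0, 0, 0, 0, 0, 0]
    - [1, 0, 0, 0, 0, 0, 0]
    - [1, 0, 0, 0, 0, 0, 0]
    - [1, 0, 0, 0, 0, 0, 0]

```text
t: 19.2
position: [531.7, -28.8, 287.3]
tool_rot: [-0.0, 0.772, 0.636, 0.0]
ft_force: [-0.6, -0.6, -4.2]
width: 10.2
```

```bash
python3 -c "
from h import *
go([532,-28.7,290],-11.1);print(np.abs(status.get_state()['joint_vel']).max())
b=snap('side');P=pts(b)
u,v=proj(b,[540,10,200]).astype(int);s=50
save(cv2.resize(b['img'][v-s:v+s,u-s:u+s],(500,500),interpolation=cv2.INTER_CUBIC),'c10.png')
q=np.load('pose.npz');x,y=q['x'],q['y'];D=P[...,:2]-[531.5,-28.6];bx=D@x;by=D@y;z=P[...,2]
m=(abs(by)>50)&(by<125)&(by>50)&(abs(bx)<30)&(z>200)&(z<275);print('shackle max by',np.percentile(by[m],98) if m.any() else None,z[m].mean(),m.sum())
m=(abs(bx)<31)&(by<-24)&(by>-36)&(z>215)&(z<290);print('front case z',z[m].min(),z[m].max(),m.sum())"
```

```text
t 19.2 pos [531.7 -28.8 287.3] jaw -11.1 q [-0.29  0.21  0.34  1.8  -0.08  1.14 -0.12] F [-0.6 -0.6 -4.2] w 10.2
shift [ 0.1  0.3 -2.7] turn [ 0. -0.  0.]
0.0010248386949436872
shackle max by 111.80629128284691 259.4734117508283 55
front case z 238.92083304792794 280.0135116277196 209
```

Measured without a picture: the underside is about 149 mm above the lid, the shackle bar is about 110 mm out, roughly level, and the arm is still. Handing in.

```bash
python3 -c "
from h import *
print(job.finish_job())"
```

```text
the job is handed in; nothing more can be done
None
```

The job is handed in: the dial is at the red mark, the shackle is fully out, and the gripper is holding the lock above the box.

- **Dial:** I turned it 120° clockwise, four clicks. After I let go, it settled with the pointer in line with the red mark to within about 2–4°.
- **Shackle:** I pulled it about 31 mm, until the tool stopped advancing and the force rose to about 7 N. A picture afterwards showed it still out and clear of the staple.
- **Lift:** I gripped the dial's bar at 80 N and raised the lock straight up out of the nest.

**Last checks (19.2 s on the clock):**
- The depth image put the lock's underside about 149 mm above the lid.
- The shackle bar was about 110 mm from the lock's centre, where fully out should be.
- The shackle bar's height was within about 3 mm of what a level lock would give.
- The arm was still (at most 0.001 rad/s), carrying about 4.2 N.

**Disagreed or not checked:**
- The finger opening on the shackle bar read 5.6 mm, though the bar is given as 8 mm. The pull still worked.
- I could not view the final picture because the 12-picture limit was used up, so the final pose rests on the measurements above.
- I did not measure the bystanders again at the end. No forces suggested contact with them.

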